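# Transfer a row of sample vials to the white rack in reverse order

### The job

Move the four vials with coloured caps from the grey rack to the white rack in reverse order, one to a cell: seen from the robot, the vial that stands leftmost in the grey rack goes into the rightmost cell of the white rack, the second from the left into the second from the right, and so on (the colour tags on the grey rack show the starting order). Keep each vial upright, set it down in its cell without dropping it, and leave all four standing there, released.

Things in the scene. Friction and masses are not known exactly. Their poses are not given: they have to be found in the camera images.
- grey_rack: grey rack, fixed, 50 x 204 mm, holds the vials at first: four 42 mm square open cells, centres at y = +-0.069, +-0.023 m; walls 4 mm; cell floor 6 mm, wall tops 22 mm above the table. Origin: centre of underside; x away from robot, y along row to its left end seen from robot; yaw -0.8 to -0.3. Dark 24 mm deep, 10 mm high ledge with the tags on its -x side; marker pen behind it.
- white_rack: white rack, fixed, 50 x 204 mm, empty at first: four 42 mm square open cells, centres at y = +-0.069, +-0.023 m; walls 4 mm; cell floor 6 mm, wall tops 22 mm above the table. Origin: centre of underside; x away from robot, y along row to its left end seen from robot; yaw -0.8 to -0.3. Blue pen behind it. It may stand left or right of the grey rack.
- vial_red: loose upright amber vial, white label, red screw cap (top 17 mm); rigid, 26 mm diameter over all its height, 60 mm tall, about 30 g. Origin: centre of its underside; z up its axis. Starts in the middle of a grey rack cell. Grip it by the cap and the glass just below, fingers closing along the rack's x.
- vial_yellow: loose upright amber vial, white label, yellow screw cap (top 17 mm); rigid, 26 mm diameter over all its height, 60 mm tall, about 30 g. Origin: centre of its underside; z up its axis. Starts in the middle of a grey rack cell. Grip it by the cap and the glass just below, fingers closing along the rack's x.
- vial_green: loose upright amber vial, white label, green screw cap (top 17 mm); rigid, 26 mm diameter over all its height, 60 mm tall, about 30 g. Origin: centre of its underside; z up its axis. Starts in the middle of a grey rack cell. Grip it by the cap and the glass just below, fingers closing along the rack's x.
- vial_blue: loose upright amber vial, white label, blue screw cap (top 17 mm); rigid, 26 mm diameter over all its height, 60 mm tall, about 30 g. Origin: centre of its underside; z up its axis. Starts in the middle of a grey rack cell. Grip it by the cap and the glass just below, fingers closing along the rack's x.
- tag_red: flat red tag, 16 x 30 x 2 mm, fixed on the grey rack's front ledge before the cell where the red-capped vial stands at first, 36 mm from the cell's centre along the rack's -x. It stays there and so records the starting order. Origin: centre of its underside; axes as the grey rack's.
- tag_yellow: flat yellow tag, 16 x 30 x 2 mm, fixed on the grey rack's front ledge before the cell where the yellow-capped vial stands at first, 36 mm from the cell's centre along the rack's -x. It stays there and so records the starting order. Origin: centre of its underside; axes as the grey rack's.
- tag_green: flat green tag, 16 x 30 x 2 mm, fixed on the grey rack's front ledge before the cell where the green-capped vial stands at first, 36 mm from the cell's centre along the rack's -x. It stays there and so records the starting order. Origin: centre of its underside; axes as the grey rack's.
- tag_blue: flat blue tag, 16 x 30 x 2 mm, fixed on the grey rack's front ledge before the cell where the blue-capped vial stands at first, 36 mm from the cell's centre along the rack's -x. It stays there and so records the starting order. Origin: centre of its underside; axes as the grey rack's.
There are look-alikes about, which are no part of the job. What is shaped like the vial_red but pink is not meant. Leave any purple look-alike of the vial_blue alone.

How it is judged:
At the end, for the whole second after the job is handed in: Each vial stands at rest, upright (within 0.12 rad) and released in its cell of the white rack, in the reverse of the order of the tags: origin within 11 mm of the cell's centre along the rack's x and y and less than 11 mm above its underside (((y of tag_red in the frame of grey_rack between 0.054 and 0.084 m and y of vial_red in the frame of white_rack between -0.08 and -0.058 m) or (y of tag_red in the frame of grey_rack between 0.008 and 0.038 m and y of vial_red in the frame of white_rack between -0.034 and -0.012 m) or (y of tag_red in the frame of grey_rack between -0.038 and -0.008 m and y of vial_red in the frame of white_rack between 0.012 and 0.034 m) or (y of tag_red in the frame of grey_rack between -0.084 and -0.054 m and y of vial_red in the frame of white_rack between 0.058 and 0.08 m)) and x of vial_red in the frame of white_rack between -0.011 and 0.011 m and z of each of vial_red, vial_yellow, vial_green, vial_blue in the frame of white_rack below 0.011 m and angle between each of vial_red, vial_yellow, vial_green, vial_blue's own z axis and vertical below 0.12 rad and linear speed of each of vial_red, vial_yellow, vial_green, vial_blue below 0.02 m/s and contact force between the fingers and vial_red below 0.05 N and ((y of tag_yellow in the frame of grey_rack between 0.054 and 0.084 m and y of vial_yellow in the frame of white_rack between -0.08 and -0.058 m) or (y of tag_yellow in the frame of grey_rack between 0.008 and 0.038 m and y of vial_yellow in the frame of white_rack between -0.034 and -0.012 m) or (y of tag_yellow in the frame of grey_rack between -0.038 and -0.008 m and y of vial_yellow in the frame of white_rack between 0.012 and 0.034 m) or (y of tag_yellow in the frame of grey_rack between -0.084 and -0.054 m and y of vial_yellow in the frame of white_rack between 0.058 and 0.08 m)) and x of vial_yellow in the frame of white_rack between -0.011 and 0.011 m and contact force between the fingers and vial_yellow below 0.05 N and ((y of tag_green in the frame of grey_rack between 0.054 and 0.084 m and y of vial_green in the frame of white_rack between -0.08 and -0.058 m) or (y of tag_green in the frame of grey_rack between 0.008 and 0.038 m and y of vial_green in the frame of white_rack between -0.034 and -0.012 m) or (y of tag_green in the frame of grey_rack between -0.038 and -0.008 m and y of vial_green in the frame of white_rack between 0.012 and 0.034 m) or (y of tag_green in the frame of grey_rack between -0.084 and -0.054 m and y of vial_green in the frame of white_rack between 0.058 and 0.08 m)) and x of vial_green in the frame of white_rack between -0.011 and 0.011 m and contact force between the fingers and vial_green below 0.05 N and ((y of tag_blue in the frame of grey_rack between 0.054 and 0.084 m and y of vial_blue in the frame of white_rack between -0.08 and -0.058 m) or (y of tag_blue in the frame of grey_rack between 0.008 and 0.038 m and y of vial_blue in the frame of white_rack between -0.034 and -0.012 m) or (y of tag_blue in the frame of grey_rack between -0.038 and -0.008 m and y of vial_blue in the frame of white_rack between 0.012 and 0.034 m) or (y of tag_blue in the frame of grey_rack between -0.084 and -0.054 m and y of vial_blue in the frame of white_rack between 0.058 and 0.08 m)) and x of vial_blue in the frame of white_rack between -0.011 and 0.011 m and contact force between the fingers and vial_blue below 0.05 N); the robot touches nothing.
It fails at once if a vial is tipped over (more than 45 degrees) (angle between any of vial_red, vial_yellow, vial_green, vial_blue's own z axis and vertical above 0.785 rad).
It fails at once if a vial is dropped or flung (faster than 0.8 m/s while no finger touches it) ((contact force between the fingers and vial_red below 0.01 N and linear speed of vial_red above 0.8 m/s) or (contact force between the fingers and vial_yellow below 0.01 N and linear speed of vial_yellow above 0.8 m/s) or (contact force between the fingers and vial_green below 0.01 N and linear speed of vial_green above 0.8 m/s) or (contact force between the fingers and vial_blue below 0.01 N and linear speed of vial_blue above 0.8 m/s)).
It also fails if it takes over 104 s, if anything falls off the work surface, if the arm or the gripper's body presses on something with over 40 N, if the wrist force passes 120 N, or if a joint passes its speed limit or range.

### The arm

A 7-joint arm with a two-finger parallel gripper is mounted at the origin on a cart in front of the work surface, level with it; the furniture and walls round the work are solid. World frame = base frame: x ahead of the robot, y to its left, z up, the work surface at z = 0. Lengths are in m, angles in rad, forces in N, time in s.
With the tool pointing down it reaches from about 0.375 to 0.925 m from the base axis. Payload 3.1 kg.
Tool frame: the origin (TCP) lies on the centre line of the jaws, within the pads' length; the fingertips stand 11 mm ahead of it and the grasp point (between the pads) lies 8 mm behind it; z points along the fingers, y is the line along which they close (so a half turn about z gives the same grasp; the last joint's range is limited). The gripper opens to 85 mm and grips with 20 to 120 N. Pads are 22 mm wide; open, the fingers measure 114 mm over their backs; the gripper's body (76 mm by 85 mm) begins 54 mm behind the grasp point. The pads swing forward as they close: fully open they stand 13 mm farther back than shut.
Start: joints at [1.036, 0.383, 0.044, 1.598, -0.018, 1.161, -0.05], TCP at [0.275, -0.589, 0.242] pointing down, gripper open.
Joint ranges: [-2.61, 2.61], [-0.41, 2.15], [-1.48, 1.57], [0, 2.5], [-1.57, 4.71], [0.05, 1.97], [-2.85, 2.85]. Speed limits (rad/s): [2.79, 2.79, 3.14, 3.14, 3.14, 3.14, 3.14].

### API

Orientations are given as [roll, pitch, yaw] about the fixed x, y, z axes, in that order (R = Rz(yaw) Ry(pitch) Rx(roll)).
In Python, from workcell import * gives the robot as it stands.
- The arm moves only by the shell command python3 -m handwheel 'ROWS' [FORCE]. ROWS is JSON, a list of rows, each a list of 5 numbers: the shift along the tool's x, y, z each as a share of 0.03 m, from -1 to 1, then the turn about the tool's z as a share of 0.08 rad, from -1 to 1, then the opening, from 0 (shut) to 1 (fully open). A call has 1 to 5 rows; each row shifts and turns the commanded pose from where the row before left it, along the tool's axes as they then stand; what a row does not reach is not made up. A row lasts 1/8 s, in which the tool goes at most 62.5 mm and 10.7 degrees, less where a joint would pass 70% of its speed; a pose out of reach is approached as far as the arm can. A call with a number of a shift or a turn outside -1 to 1 is refused whole. A call with a gripper value outside its range is refused whole. The fingers move at their own pace and stop on an object; FORCE is the grip in N (left out, the last holds). Time passes only in rows, so rows that do not move let the fingers close. It gives the time, the measured TCP pose, the force, the opening and the grip force at its end, in the units of the state.
- read_state(): the state, without advancing time (a new reading comes with each control period).
- read_camera(name): name is "scene" or "top"; returns a dict with "img" (480x640x3 uint8, red, green, blue), "K" (3x3 intrinsics, pixels), "dist_coeffs" ([k1, k2, p1, p2, k3] as OpenCV has them; the pictures are not rectified), "rvec" (rotation vector, rad) and "tvec" (3), from world to camera coordinates, as OpenCV has them. Camera axes: x right, y down, z forward; pixel columns grow to the right and rows downward; lengths in m; the calibration is good to about 2 mm. A picture is of the moment at which its call begins. There is no depth.
- close_job(): hands the job in; it is judged then, once.
The state is a dict: "time_s": time; "joints": joint angles; "joint_velocities": joint speeds; "tau": joint torques, N m; "tcp_pos": TCP position; "ee_rot": TCP orientation; "contact_force": force on the tool from outside, world axes, zero at the start; "moment": the same for the moment, N m; "gripper_width": finger opening in m; "gripper_force": force on a finger pad.
Only numpy, scipy, OpenCV 4.12 (cv2) and the standard library are available. Lean on these libraries where they do the work, as an engineer would, in place of code of your own. Each camera call takes 0.05 s, during which the arm holds its last target. There are 200 camera calls.

## Working session

There is one attempt and no reset: what is moved stays moved. The work goes in short steps, Python scripts to look and compute and a shell command to move; the robot and the scene stay as the last step left them, time stands still between calls to the robot, and variables do not carry over. Pictures are saved under pics/ and viewed, at most 14 in all, crops included, and the job is handed in when it is done.

```bash
mkdir -p pics; ls; python3 - <<'E'
from workcell import *
import cv2,numpy as np
for n in("scene","top"):
    c=read_camera(n);cv2.imwrite(f"pics/{n}0.png",c["img"][:,:,::-1])
    R=cv2.Rodrigues(np.array(c["rvec"]))[0];print(n,(-R.T@np.array(c["tvec"]).ravel()).round(3),np.array(c["K"]).round(0).tolist())
s=read_state();print(s)
E
```

```text
pics
scene [0.111 0.663 0.417] [[589.0, 0.0, 317.0], [0.0, 589.0, 244.0], [0.0, 0.0, 1.0]]
top [ 0.431 -0.106  1.076] [[500.0, 0.0, 313.0], [0.0, 500.0, 234.0], [0.0, 0.0, 1.0]]
{'time_s': 0.1, 'joints': array([ 1.03617621,  0.38373462,  0.04386657,  1.59942145, -0.01790956,
        1.16120851, -0.04984974]), 'joint_velocities': array([-5.16992866e-04, -1.33068250e-03, -2.78041260e-04, -2.77612288e-03,
        6.11648461e-04,  1.13051570e-05,  4.45469332e-04]), 'tau': array([ 2.57593041e-03, -4.34731150e+01,  1.02935147e+00, -2.50454915e+01,
        1.08704579e-02,  5.45391624e-03,  3.28757757e-06]), 'tcp_pos': array([ 0.27462343, -0.58821975,  0.24102316]), 'ee_rot': array([-3.13921696e+00,  1.26023730e-04,  4.36918730e-01]), 'contact_force': array([ 0.10921874,  0.2625013 , -0.30607109]), 'moment': array([-0.03782691, -0.00697002,  0.05898544]), 'gripper_force': 0.0, 'gripper_width': 0.08538733194860004}
```

View pics/top0.png

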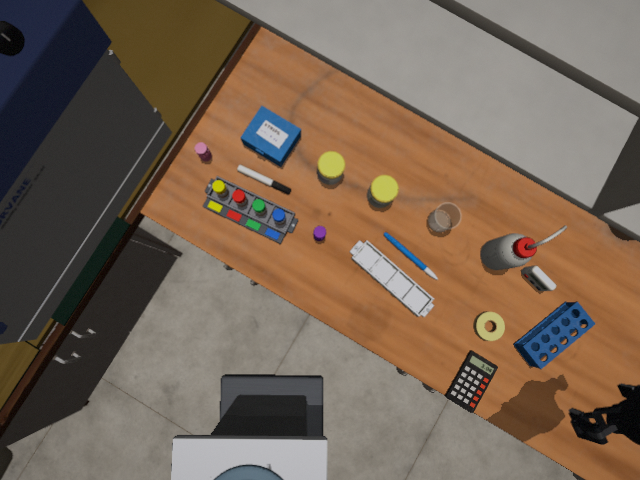

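View pics/scene0.png

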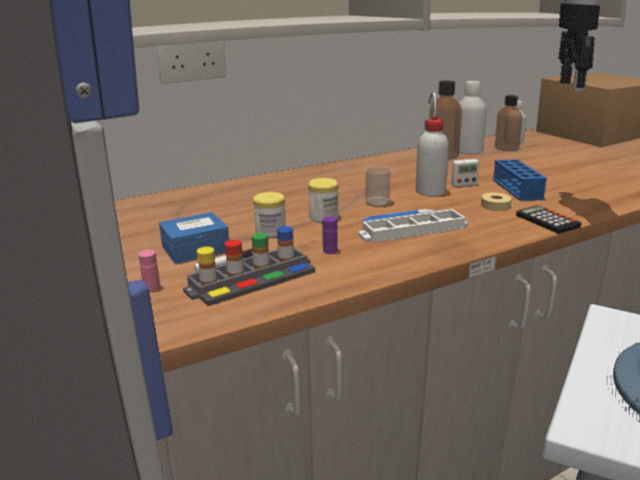

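The top view shows the grey rack with caps yellow (219,187), red (239,198), green (259,206), blue (279,215), and the tags in the same order. The white rack is at about (392,279), to the right of the grey one. The candidates to rule out are pink (203,151), which looks like red, and purple (319,233), which looks like blue; both stand outside the rack.

```bash
cat > h.py <<'E'
from workcell import *
import cv2,numpy as np
def cast(c,px,z):
    u=cv2.undistortPoints(np.float64(px).reshape(-1,1,2),np.array(c["K"]),np.array(c["dist_coeffs"]))[:,0]
    R=cv2.Rodrigues(np.array(c["rvec"]))[0];o=-R.T@np.array(c["tvec"]).ravel()
    d=np.c_[u,np.ones(len(u))]@R
    return (o+d*((z-o[2])/d[:,2])[:,None])[:,:2]
H=dict(yellow=(22,36),red=(-6,6),green=(50,80),blue=(100,120))
def blobs(c,col,box,smin=150,vmin=60):
    h=cv2.cvtColor(c["img"],cv2.COLOR_RGB2HSV).astype(int);a,b=H[col]
    hh=np.where(h[...,0]>170,h[...,0]-180,h[...,0])
    m=((hh>=a)&(hh<=b)&(h[...,1]>smin)&(h[...,2]>vmin)).astype(np.uint8)
    x0,y0,x1,y1=box;k=np.zeros_like(m);k[y0:y1,x0:x1]=1
    n,l,s,ce=cv2.connectedComponentsWithStats(m*k)
    return [(s[i,4],ce[i]) for i in range(1,n) if s[i,4]>12]
E
python3 - <<'E'
from h import *
c=read_camera("top");im=c["img"]
cv2.imwrite("pics/crop0.png",cv2.resize(im[130:330,190:450],None,fx=3,fy=3,interpolation=2)[:,:,::-1])
tags={}
for col in H:
    for a,p in blobs(c,col,(190,165,310,250)): print(col,a,p.round(1),"z.012",cast(c,[p],.012)[0].round(4),"z.066",cast(c,[p],.066)[0].round(4))
h=cv2.cvtColor(im,cv2.COLOR_RGB2HSV)
m=((h[...,1]<40)&(h[...,2]>150)).astype(np.uint8);k=np.zeros_like(m);k[225:330,340:445]=1;m*=k
n,l,s,ce=cv2.connectedComponentsWithStats(m);i=1+s[1:,4].argmax();m=(l==i).astype(np.uint8)
cnt=max(cv2.findContours(m,0,2)[0],key=cv2.contourArea)[:,0]
w=cast(c,cnt,.022);r=cv2.minAreaRect((w*1000).astype(np.float32));print("white",s[i],r,cv2.boxPoints(r))
E
```

```text
yellow 141 [218.7 186.3] z.012 [0.6746 0.0819] z.066 [0.6622 0.0723]
yellow 103 [214.7 205.9] z.012 [0.6312 0.0888] z.066 [0.621  0.0789]
red 139 [238.4 195.8] z.012 [0.6541 0.0386] z.066 [0.6428 0.0313]
red 100 [233.7 215. ] z.012 [0.6119 0.0472] z.066 [0.6027 0.0394]
green 123 [258.3 205.1] z.012 [ 0.6344 -0.005 ] z.066 [ 0.6241 -0.0101]
green 93 [253.1 224.3] z.012 [0.5922 0.0051] z.066 [ 0.584  -0.0006]
blue 133 [278.3 214.6] z.012 [ 0.6142 -0.0487] z.066 [ 0.6049 -0.0517]
blue 99 [272.1 233.3] z.012 [ 0.5735 -0.0361] z.066 [ 0.5662 -0.0397]
white [ 350  241   84   76 2001] ((482.439697265625, -291.42242431640625), (208.16256713867188, 49.2064323425293), 49.19422149658203) [[ 395.8     -354.12646]
 [ 433.04578 -386.2827 ]
 [ 569.0794  -228.71838]
 [ 531.8336  -196.56213]]
```

View pics/crop0.png

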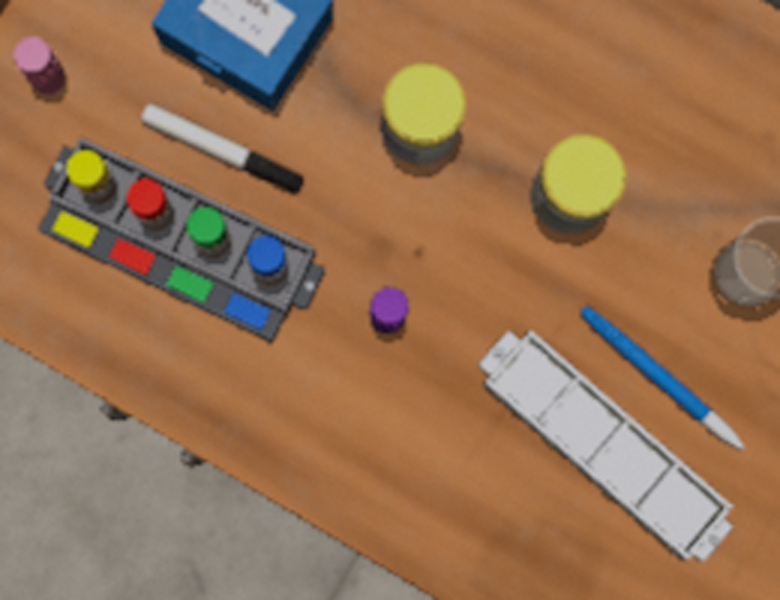

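The crop confirms this: the red, yellow, green and blue caps stand in the rack, each behind its own tag. Pink (crop 38,62) and purple (crop 389,308) stand apart. Next I'll locate the white rack's cells more closely on its top plane, using both cameras.

```bash
cat >> h.py <<'E'
def go(x,y,z,w):
    s=read_state();p=np.array(s["tcp_pos"]);a=s["ee_rot"][2];t=w+np.pi/2
    d=np.array([x,y,z])-p
    print("turn",round((a-t)/.08,2),"then x,y,z",np.round([(d@[np.cos(t),np.sin(t),0])/.03,(d@[np.sin(t),-np.cos(t),0])/.03,-d[2]/.03],2),"pos",p.round(4),round(a,4),"w",round(s["gripper_width"],4),"gf",round(s["gripper_force"],1))
E
python3 - <<'E'
from h import *
w=-.712;X=np.array([np.cos(w),np.sin(w)]);Y=np.array([-X[1],X[0]]);O=np.array([.4824,-.2914])
out=[]
for n in("top","scene"):
    c=read_camera(n)
    v,u=np.mgrid[-50:50,-130:130]  # mm: cols = -y rack, rows = -x rack
    P=O+(-v[...,None]*X-u[...,None]*Y)/1000.
    Q=np.concatenate([P,np.full(P.shape[:2]+(1,),.022)],2).reshape(-1,3)
    px=cv2.projectPoints(Q,np.array(c["rvec"]),np.array(c["tvec"]),np.array(c["K"]),np.array(c["dist_coeffs"]))[0].reshape(100,260,2).astype(np.float32)
    r=cv2.resize(cv2.remap(c["img"],px[...,0],px[...,1],cv2.INTER_CUBIC),None,fx=3,fy=3)
    cv2.line(r,(390,0),(390,40),(255,0,0),1);cv2.line(r,(0,150),(40,150),(255,0,0),1)
    out.append(r)
cv2.imwrite("pics/rect.png",cv2.resize(np.vstack(out),None,fx=1,fy=1)[:,:,::-1])
go(.6062,-.0512,.14,-.4326)
E
```

```text
turn -8.77 then x,y,z [20.89  2.52  3.39] pos [ 0.2748 -0.5886  0.2416] 0.4369 w 0.0851 gf 0.0
```

View pics/rect.png

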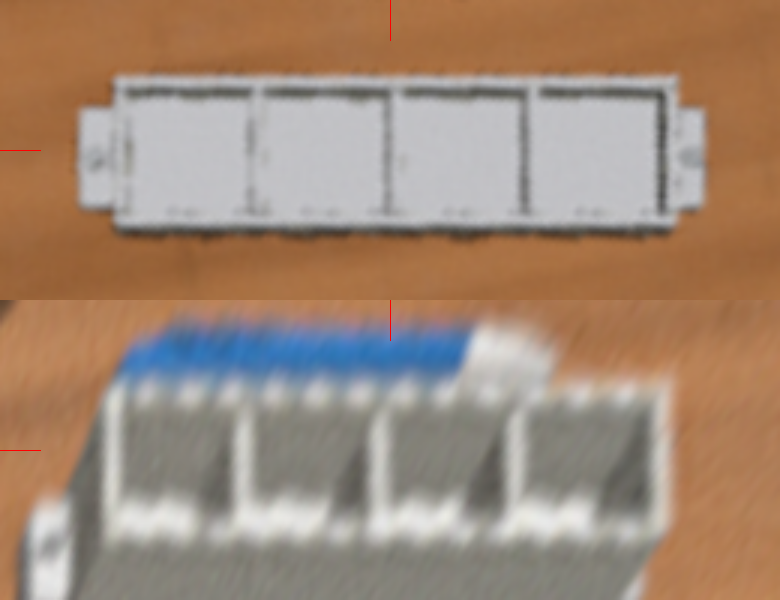

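The rectified top view puts the rack's outer edges at columns 115–678, about 2 mm right of my estimate. The scene view says 1.3 mm left, and 1–4 mm nearer. I'll average them to white-rack centre (0.4806, -0.2908), yaw -0.712. Now I'll move over the blue vial.

```bash

python3 -m handwheel '[[0,0,0,-1,1],[0,0,0,-1,1],[0,0,0,-1,1],[0,0,0,-1,1],[0,0,0,-1,1]]' 30
python3 -m handwheel '[[0,0,0,-1,1],[0,0,0,-1,1],[0,0,0,-1,1],[0,0,0,-0.77,1],[0.95,0.12,0,0,1]]' >/dev/null
python3 -m handwheel '[[1,0.12,0,0,1],[1,0.12,0,0,1],[1,0.12,0,0,1],[1,0.12,0,0,1],[1,0.12,0,0,1]]' >/dev/null
python3 -m handwheel '[[1,0.12,0,0,1],[1,0.12,0,0,1],[1,0.12,0,0,1],[1,0.12,0,0,1],[1,0.12,0,0,1]]' >/dev/null
python3 -m handwheel '[[1,0.12,0.3,0,1],[1,0.12,0.3,0,1],[1,0.12,0.4,0,1],[1,0.12,0.4,0,1],[1,0.12,0.4,0,1]]' >/dev/null
python3 -m handwheel '[[1,0.12,0.4,0,1],[1,0.12,0.4,0,1],[1,0.12,0.4,0,1],[1,0.12,0.4,0,1],[0.95,0.12,0,0,1]]' 
python3 -m handwheel '[[0,0,0,0,1],[0,0,0,0,1]]'
python3 -c "
from h import *
go(.6062,-.0512,.047,-.4326)"
```

```text
time_s: 0.88
tcp_pos: [0.2749, -0.5888, 0.242]
ee_rot: [-3.141, -0.0, 0.84]
contact_force: [0.3, -0.6, 0.3]
gripper_width: 0.0855
gripper_force: 0.0
time_s: 4.0
tcp_pos: [0.6057, -0.0506, 0.1388]
ee_rot: [-3.139, 0.001, 1.138]
contact_force: [0.6, -0.5, 0.5]
gripper_width: 0.0854
gripper_force: 0.0
time_s: 4.25
tcp_pos: [0.6059, -0.0527, 0.1402]
ee_rot: [-3.141, 0.001, 1.138]
contact_force: [-0.9, -0.6, 0.8]
gripper_width: 0.0854
gripper_force: 0.0
turn -0.01 then x,y,z [ 0.05 -0.01  3.11] pos [ 0.6059 -0.0527  0.1402] 1.1376 w 0.0854 gf 0.0
```

```bash

python3 -m handwheel '[[0.05,0,0.8,0,1],[0,0,0.85,0,1],[0,0,0,0,1]]'
python3 - <<'E'
from h import *
a=read_camera("top")["img"][140:260,190:350];b=read_camera("scene")["img"][190:310,170:330]
cv2.imwrite("pics/near1.png",cv2.resize(np.hstack([a,b]),None,fx=2.5,fy=2.5,interpolation=2)[:,:,::-1])
E
```

```text
time_s: 4.62
tcp_pos: [0.6041, -0.0524, 0.0886]
ee_rot: [-3.137, 0.003, 1.136]
contact_force: [-0.4, -0.3, 0.2]
gripper_width: 0.0857
gripper_force: 0.0
```

View pics/near1.png

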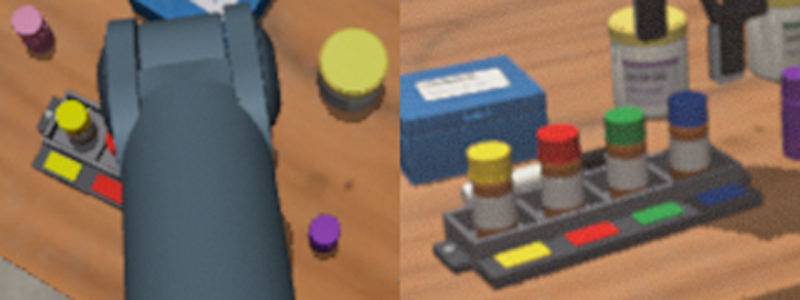

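In the scene view the two fingers (crop x 653 and 727) straddle the blue cap (x 688) evenly. I'll go down, grip and lift.

```bash

python3 -m handwheel '[[0,0,0.7,0,1],[0,0,0.75,0,1],[0,0,0,0,1],[0,0,0,0,0.5],[0,0,0,0,0.2]]' 30
python3 -m handwheel '[[0,0,0,0,0.1],[0,0,0,0,0.1],[0,0,0,0,0.1],[0,0,0,0,0.1]]'
python3 -c "
from h import *
go(.6062,-.0512,.047,-.4326)"
```

```text
time_s: 5.35
tcp_pos: [0.608, -0.0499, 0.0484]
ee_rot: [3.14, -0.001, 1.138]
contact_force: [-0.2, 0.1, -0.0]
gripper_width: 0.0512
gripper_force: 0.0
time_s: 5.85
tcp_pos: [0.6077, -0.05, 0.0481]
ee_rot: [3.14, -0.0, 1.138]
contact_force: [-0.7, 0.5, 4.6]
gripper_width: 0.0255
gripper_force: 29.6
turn 0.0 then x,y,z [-0.06 -0.03  0.04] pos [ 0.6077 -0.05    0.0481] 1.1384 w 0.0255 gf 29.6
```

```bash

python3 -m handwheel '[[0,0,-0.5,0,0.1],[0,0,-1,0,0.1],[0,0,-1,0,0.1],[0,0,-0.6,0,0.1],[0,0,0,0,0.1]]'
python3 -c "
from h import *
go(.5257,-.2386,.14,-.712)"
```

```text
time_s: 6.48
tcp_pos: [0.6082, -0.05, 0.1421]
ee_rot: [3.138, -0.001, 1.138]
contact_force: [0.6, -0.4, -0.7]
gripper_width: 0.0252
gripper_force: 29.5
turn 3.49 then x,y,z [-6.56  2.03  0.07] pos [ 0.6082 -0.05    0.1421] 1.1383 w 0.0252 gf 29.5
```

```bash

python3 -m handwheel '[[0,0,0,1,0.1],[0,0,0,1,0.1],[0,0,0,1,0.1],[0,0,0,0.5,0.1]]' >/dev/null
python3 -m handwheel '[[-0.5,0.15,0,0,0.1],[-0.9,0.28,0,0,0.1],[-0.9,0.28,0,0,0.1],[-0.9,0.28,0,0,0.1],[-0.9,0.28,0,0,0.1]]' >/dev/null
python3 -m handwheel '[[-0.9,0.28,0,0,0.1],[-0.9,0.28,0,0,0.1],[-0.66,0.2,0,0,0.1],[0,0,0,0,0.1],[0,0,0,0,0.1]]'
python3 - <<'E'
from h import *
go(.5257,-.2386,.06,-.712)
a=read_camera("scene")["img"][150:270,340:500]
cv2.imwrite("pics/place1.png",cv2.resize(a,None,fx=4,fy=4,interpolation=2)[:,:,::-1])
E
```

```text
time_s: 8.22
tcp_pos: [0.5244, -0.2381, 0.1401]
ee_rot: [-3.141, -0.001, 0.859]
contact_force: [0.6, 2.0, -0.0]
gripper_width: 0.0249
gripper_force: 29.5
turn 0.0 then x,y,z [0.01 0.04 2.67] pos [ 0.5244 -0.2381  0.1401] 0.8589 w 0.0249 gf 29.5
```

View pics/place1.png

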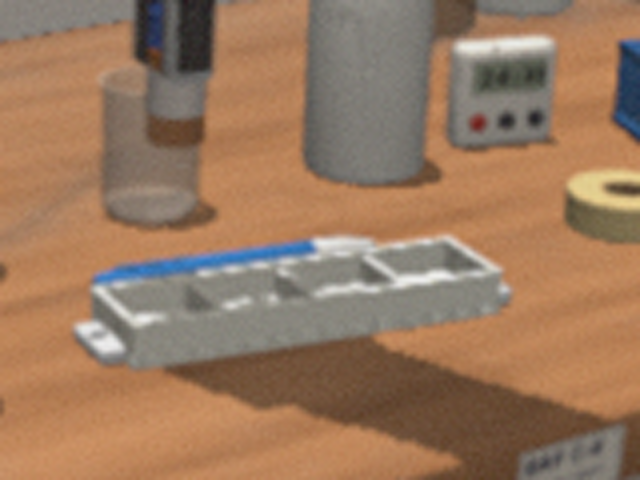

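The blue vial hangs upright (crop 178,120) above the leftmost cell (150,297). I'll lower it to just above the walls and check against the projected cell.

```bash

python3 -m handwheel '[[0,0,0.7,0,0.1],[0,0,0.9,0,0.1],[0,0,0.6,0,0.1],[0,0,0,0,0.1]]'
python3 - <<'E'
from h import *
go(.5257,-.2386,.049,-.712)
c=read_camera("scene")
f=lambda p:(cv2.projectPoints(np.float64([p]),np.array(c["rvec"]),np.array(c["tvec"]),np.array(c["K"]),np.array(c["dist_coeffs"]))[0].ravel()-[340,150])*4
p=read_state()["tcp_pos"];print("vial bottom expected",f([p[0],p[1],p[2]-.041]),"cell top",f([.5257,-.2386,.022]),"white centre mid top",f([.4806,-.2908,.022]))
a=c["img"][150:270,340:500]
cv2.imwrite("pics/place2.png",cv2.resize(a,None,fx=4,fy=4,interpolation=2)[:,:,::-1])
E
```

```text
time_s: 8.78
tcp_pos: [0.5234, -0.2372, 0.0726]
ee_rot: [-3.138, 0.001, 0.86]
contact_force: [-0.9, -0.5, -0.3]
gripper_width: 0.0253
gripper_force: 29.5
turn 0.02 then x,y,z [0.02 0.09 0.79] pos [ 0.5234 -0.2372  0.0726] 0.8601 w 0.0253 gf 29.5
vial bottom expected [165.57943877 273.93183586] cell top [163.12930439 295.25898978] white centre mid top [300.18063746 275.50262128]
```

View pics/place2.png

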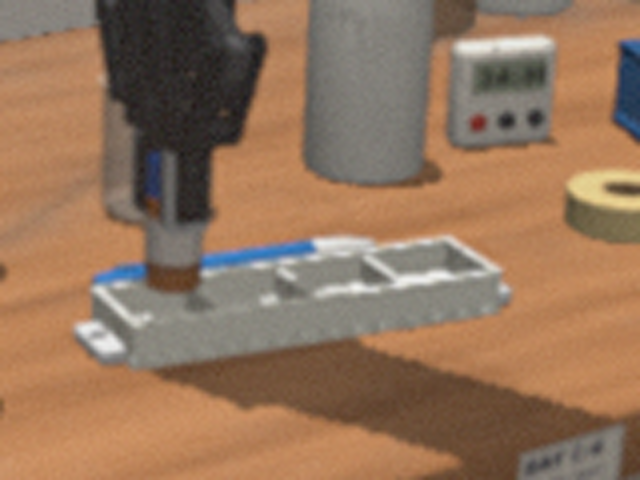

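The vial bottom is at crop (174,283) and the cell opening's centre is (161,299). Allowing for the remaining drop, the vial sits about 5 mm too far right along the rack. I'll shift tool x by +0.15, lower it and release.

```bash

python3 -m handwheel '[[0.15,0,0,0,0.1],[0,0,0.4,0,0.1],[0,0,0.3,0,0.1],[0,0,0.1,0,0.1],[0,0,0,0,0.1]]'
python3 -c "
from h import *
go(.5257,-.2386,.0485,-.712)"
```

```text
time_s: 9.45
tcp_pos: [0.5269, -0.2353, 0.0497]
ee_rot: [-3.141, 0.0, 0.858]
contact_force: [-0.1, -0.1, 0.1]
gripper_width: 0.0254
gripper_force: 29.5
turn -0.01 then x,y,z [-0.11  0.04  0.04] pos [ 0.5269 -0.2353  0.0497] 0.8583 w 0.0254 gf 29.5
```

```bash

python3 -m handwheel '[[0,0,0.06,0,0.1],[0,0,0,0,0.1]]'
python3 -m handwheel '[[0,0,0,0,0.45],[0,0,0,0,0.6],[0,0,0,0,1],[0,0,0,0,1]]'
python3 -m handwheel '[[0,0,-0.6,0,1],[0,0,-1,0,1],[0,0,-1,0,1],[0,0,-0.4,0,1]]'
python3 -c "
from h import *
go(.6249,-.01,.14,-.4326)"
```

```text
time_s: 9.7
tcp_pos: [0.5275, -0.2354, 0.0486]
ee_rot: [3.141, -0.0, 0.858]
contact_force: [-0.3, -0.8, -0.8]
gripper_width: 0.0251
gripper_force: 29.5
time_s: 10.2
tcp_pos: [0.5274, -0.2353, 0.0485]
ee_rot: [3.141, -0.0, 0.858]
contact_force: [-0.0, -0.3, 0.6]
gripper_width: 0.0842
gripper_force: 0.0
time_s: 10.7
tcp_pos: [0.5292, -0.236, 0.1419]
ee_rot: [3.136, -0.002, 0.858]
contact_force: [0.3, -0.3, -0.4]
gripper_width: 0.0855
gripper_force: 0.0
turn -3.5 then x,y,z [ 8.17 -0.26  0.06] pos [ 0.5292 -0.236   0.1419] 0.8584 w 0.0855 gf 0.0
```

```bash

python3 -m handwheel '[[0,0,0,-1,1],[0,0,0,-1,1],[0,0,0,-1,1],[0,0,0,-0.5,1],[0.6,0,0,0,1]]' >/dev/null
python3 -m handwheel '[[1,-0.04,0,0,1],[1,-0.04,0,0,1],[1,-0.04,0,0,1],[1,-0.04,0,0,1],[1,-0.04,0,0,1]]' >/dev/null
python3 -m handwheel '[[1,-0.03,0,0,1],[1,-0.03,0,0,1],[0.57,0,0,0,1],[0,0,0,0,1],[0,0,0,0,1]]'
python3 - <<'E'
from h import *
go(.6249,-.01,.047,-.4326)
a=read_camera("top");b=read_camera("scene")
for n,c,bx in(("top",a,(330,220,450,330)),("scene",b,(340,170,500,260))):
  for col in["blue"]: print(n,[(s,p.round(1),cast(c,[p],.064)[0].round(4)) for s,p in blobs(c,col,bx)])
i=np.hstack([a["img"][225:325,340:450],b["img"][170:270,350:490]])
cv2.imwrite("pics/chk1.png",cv2.resize(i,None,fx=3.2,fy=3.2,interpolation=2)[:,:,::-1])
E
```

```text
time_s: 12.58
tcp_pos: [0.6225, -0.0111, 0.1382]
ee_rot: [-3.141, 0.002, 1.137]
contact_force: [-0.7, -0.0, -0.8]
gripper_width: 0.0855
gripper_force: 0.0
turn -0.02 then x,y,z [0.07 0.06 3.04] pos [ 0.6225 -0.0111  0.1382] 1.1369 w 0.0855 gf 0.0
top [(np.int32(253), array([405.1, 251.2]), array([ 0.5335, -0.3116])), (np.int32(118), array([367.7, 255.5]), array([ 0.5236, -0.235 ]))]
scene [(np.int32(47), array([380.7, 202.9]), array([ 0.5245, -0.2333])), (np.int32(43), array([403.6, 213.2]), array([ 0.4685, -0.205 ]))]
```

View pics/chk1.png

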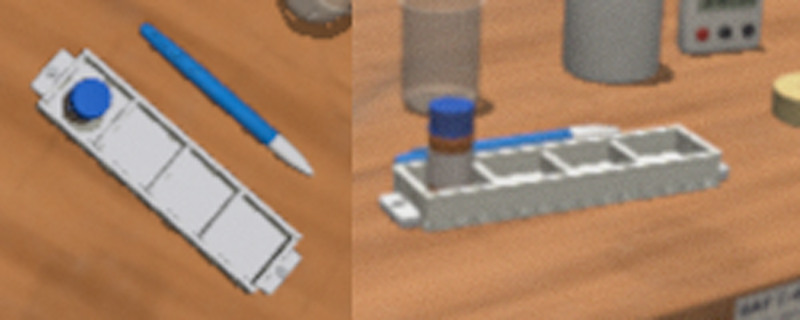

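Blue stands in the leftmost white cell in both views (top crop 90,97; scene crop 452,140), slightly toward -x and +y but within tolerance. I'll bias the later targets to correct for that. Green is next.

```bash

python3 -m handwheel '[[0.05,0.05,0.8,0,1],[0,0,1,0,1],[0,0,0.8,0,1],[0,0,0.4,0,1],[0,0,0,0,1]]' 30
python3 -m handwheel '[[0,0,0,0,0.1],[0,0,0,0,0.1],[0,0,0,0,0.1],[0,0,0,0,0.1],[0,0,0,0,0.1]]'
python3 -m handwheel '[[0,0,0,0,0.1],[0,0,-0.5,0,0.1],[0,0,-1,0,0.1],[0,0,-1,0,0.1],[0,0,-0.6,0,0.1]]'
python3 -m handwheel '[[0,0,0,1,0.1],[0,0,0,1,0.1],[0,0,0,1,0.1],[0,0,0,0.5,0.1],[0,0,0,0,0.1]]' 
python3 -c "
from h import *
go(.4988,-.2735,.14,-.712)"
```

```text
time_s: 13.3
tcp_pos: [0.6242, -0.0097, 0.0477]
ee_rot: [-3.14, 0.001, 1.137]
contact_force: [-0.4, 0.4, -0.1]
gripper_width: 0.0851
gripper_force: 0.0
time_s: 13.92
tcp_pos: [0.6257, -0.0087, 0.0493]
ee_rot: [3.14, -0.001, 1.138]
contact_force: [0.3, 0.3, 3.5]
gripper_width: 0.025
gripper_force: 29.6
time_s: 14.55
tcp_pos: [0.6256, -0.0086, 0.1435]
ee_rot: [3.14, -0.001, 1.139]
contact_force: [-0.1, 0.2, -0.4]
gripper_width: 0.0256
gripper_force: 29.5
time_s: 15.18
tcp_pos: [0.6247, -0.0087, 0.1413]
ee_rot: [-3.141, 0.0, 0.859]
contact_force: [0.4, 0.5, -0.5]
gripper_width: 0.025
gripper_force: 29.5
turn 0.0 then x,y,z [-9.42  2.59  0.04] pos [ 0.6247 -0.0087  0.1413] 0.8591 w 0.025 gf 29.5
```

```bash

python3 -m handwheel '[[-0.7,0.2,0,0,0.1],[-1,0.27,0,0,0.1],[-1,0.27,0,0,0.1],[-1,0.27,0,0,0.1],[-1,0.28,0,0,0.1]]' >/dev/null
python3 -m handwheel '[[-1,0.28,0,0,0.1],[-1,0.28,0,0,0.1],[-1,0.28,0,0,0.1],[-1,0.28,0,0,0.1],[-0.72,0.18,0,0,0.1]]'>/dev/null
python3 -m handwheel '[[0,0,0,0,0.1],[0,0,0.7,0,0.1],[0,0,0.9,0,0.1],[0,0,0.6,0,0.1],[0,0,0,0,0.1]]'
python3 -c "
from h import *
go(.4988,-.2735,.0485,-.712)"
```

```text
time_s: 17.05
tcp_pos: [0.4978, -0.2721, 0.0738]
ee_rot: [-3.138, 0.001, 0.86]
contact_force: [0.1, -0.7, -1.0]
gripper_width: 0.0251
gripper_force: 29.5
turn 0.01 then x,y,z [-0.02  0.06  0.84] pos [ 0.4978 -0.2721  0.0738] 0.8595 w 0.0251 gf 29.5
```

```bash

python3 -m handwheel '[[0,0.05,0.4,0,0.1],[0,0,0.3,0,0.1],[0,0,0.12,0,0.1],[0,0,0,0,0.1]]'
python3 -m handwheel '[[0,0,0.03,0,0.1],[0,0,0,0,0.45],[0,0,0,0,0.6],[0,0,0,0,1],[0,0,0,0,1]]'
python3 -m handwheel '[[0,0,-0.6,0,1],[0,0,-1,0,1],[0,0,-1,0,1],[0,0,-0.4,0,1]]' >/dev/null
python3 -m handwheel '[[0,0,0,-1,1],[0,0,0,-1,1],[0,0,0,-1,1],[0,0,0,-0.5,1],[0,0,0,0,1]]'
python3 -c "
from h import *
go(.6446,.0321,.14,-.4326)"
```

```text
time_s: 17.55
tcp_pos: [0.5, -0.2743, 0.0506]
ee_rot: [-3.141, 0.0, 0.858]
contact_force: [0.5, 0.9, -0.7]
gripper_width: 0.0252
gripper_force: 29.5
time_s: 18.18
tcp_pos: [0.5003, -0.2744, 0.0501]
ee_rot: [3.141, -0.0, 0.858]
contact_force: [0.5, 0.4, 0.6]
gripper_width: 0.0841
gripper_force: 0.0
time_s: 19.3
tcp_pos: [0.5, -0.2743, 0.1399]
ee_rot: [-3.141, -0.0, 1.138]
contact_force: [-0.3, -0.3, 0.7]
gripper_width: 0.0855
gripper_force: 0.0
turn -0.0 then x,y,z [11.29  0.09 -0.  ] pos [ 0.5    -0.2743  0.1399] 1.1379 w 0.0855 gf 0.0
```

```bash

python3 -m handwheel '[[0.7,0.02,0,0,1],[1,0.02,0,0,1],[1,0.02,0,0,1],[1,0.02,0,0,1],[1,0,0,0,1]]' >/dev/null
python3 -m handwheel '[[1,0,0,0,1],[1,0,0,0,1],[1,0,0,0,1],[1,0,0,0,1],[1,0,0,0,1]]'>/dev/null
python3 -m handwheel '[[1,0,0,0,1],[0.6,0,0,0,1],[0,0,0,0,1],[0,0,0,0,1]]'
python3 - <<'E'
from h import *
go(.6446,.0321,.047,-.4326)
c=read_camera("top")
for col,bx in(("blue",(330,220,385,330)),("green",(330,220,450,330))): print(col,[(s,p.round(1),cast(c,[p],.064)[0].round(4)) for s,p in blobs(c,col,bx)])
E
```

```text
time_s: 21.05
tcp_pos: [0.644, 0.0304, 0.1397]
ee_rot: [-3.141, 0.002, 1.137]
contact_force: [-0.7, -0.4, 0.6]
gripper_width: 0.0853
gripper_force: 0.0
turn -0.02 then x,y,z [ 0.06 -0.01  3.09] pos [0.644  0.0304 0.1397] 1.1367 w 0.0853 gf 0.0
blue [(np.int32(118), array([367.7, 255.5]), array([ 0.5236, -0.235 ]))]
green [(np.int32(121), array([386.8, 268.3]), array([ 0.4982, -0.2739]))]
```

Green is about 3 mm from its cell centre. Red is next.

```bash

python3 -m handwheel '[[0.05,0,0.8,0,1],[0,0,1,0,1],[0,0,0.8,0,1],[0,0,0.4,0,1],[0,0,0,0,1]]' 30
python3 -m handwheel '[[0,0,0,0,0.1],[0,0,0,0,0.1],[0,0,0,0,0.1],[0,0,0,0,0.1],[0,0,0,0,0.1]]'
python3 -m handwheel '[[0,0,0,0,0.1],[0,0,-0.5,0,0.1],[0,0,-1,0,0.1],[0,0,-1,0,0.1],[0,0,-0.6,0,0.1]]'
python3 -m handwheel '[[0,0,0,1,0.1],[0,0,0,1,0.1],[0,0,0,1,0.1],[0,0,0,0.5,0.1],[0,0,0,0,0.1]]' 
python3 -c "
from h import *
go(.4688,-.3083,.14,-.712)"
```

```text
time_s: 21.72
tcp_pos: [0.6442, 0.0325, 0.0491]
ee_rot: [-3.14, 0.002, 1.137]
contact_force: [-0.2, 0.1, 0.4]
gripper_width: 0.0855
gripper_force: 0.0
time_s: 22.35
tcp_pos: [0.6457, 0.0339, 0.0508]
ee_rot: [3.14, -0.001, 1.138]
contact_force: [-0.1, 0.2, 3.2]
gripper_width: 0.0252
gripper_force: 29.7
time_s: 22.98
tcp_pos: [0.6457, 0.0339, 0.1451]
ee_rot: [3.14, -0.001, 1.139]
contact_force: [0.3, 0.4, -0.0]
gripper_width: 0.0252
gripper_force: 29.5
time_s: 23.6
tcp_pos: [0.6448, 0.0338, 0.1428]
ee_rot: [-3.141, 0.0, 0.859]
contact_force: [-0.5, -0.3, 0.2]
gripper_width: 0.025
gripper_force: 29.5
turn 0.0 then x,y,z [-12.46   3.01   0.09] pos [0.6448 0.0338 0.1428] 0.8592 w 0.025 gf 29.5
```

```bash

python3 -m handwheel '[[-0.7,0.2,0,0,0.1],[-1,0.24,0,0,0.1],[-1,0.24,0,0,0.1],[-1,0.24,0,0,0.1],[-1,0.24,0,0,0.1]]' >/dev/null
python3 -m handwheel '[[-1,0.24,0,0,0.1],[-1,0.24,0,0,0.1],[-1,0.24,0,0,0.1],[-1,0.24,0,0,0.1],[-1,0.24,0,0,0.1]]'>/dev/null
python3 -m handwheel '[[-1,0.24,0,0,0.1],[-1,0.24,0,0,0.1],[-0.76,0.2,0,0,0.1],[0,0,0,0,0.1],[0,0,0,0,0.1]]'>/dev/null
python3 -m handwheel '[[0,0,0.7,0,0.1],[0,0,0.9,0,0.1],[0,0,0.6,0,0.1],[0,0,0,0,0.1]]'
python3 -c "
from h import *
go(.4688,-.3083,.05,-.712)"
```

```text
time_s: 25.98
tcp_pos: [0.4689, -0.3069, 0.0753]
ee_rot: [-3.138, 0.0, 0.86]
contact_force: [0.3, -0.4, -1.0]
gripper_width: 0.0251
gripper_force: 29.5
turn 0.02 then x,y,z [-0.04  0.03  0.84] pos [ 0.4689 -0.3069  0.0753] 0.8603 w 0.0251 gf 29.5
```

```bash

python3 -m handwheel '[[-0.05,0,0.4,0,0.1],[0,0,0.3,0,0.1],[0,0,0.1,0,0.1],[0,0,0,0,0.1]]'
python3 -m handwheel '[[0,0,0.03,0,0.1],[0,0,0,0,0.45],[0,0,0,0,0.6],[0,0,0,0,1],[0,0,0,0,1]]'
python3 -m handwheel '[[0,0,-0.6,0,1],[0,0,-1,0,1],[0,0,-1,0,1],[0,0,-0.4,0,1]]' >/dev/null
python3 -m handwheel '[[0,0,0,-1,1],[0,0,0,-1,1],[0,0,0,-1,1],[0,0,0,-0.5,1],[0,0,0,0,1]]'
python3 -c "
from h import *
go(.6639,.0735,.14,-.4326)"
```

```text
time_s: 26.48
tcp_pos: [0.4687, -0.3099, 0.0528]
ee_rot: [-3.141, -0.0, 0.858]
contact_force: [-0.6, -0.0, -0.4]
gripper_width: 0.0249
gripper_force: 29.5
time_s: 27.1
tcp_pos: [0.4688, -0.3099, 0.0522]
ee_rot: [3.141, -0.0, 0.858]
contact_force: [-0.4, 0.0, 1.4]
gripper_width: 0.0843
gripper_force: 0.0
time_s: 28.22
tcp_pos: [0.4685, -0.3097, 0.1419]
ee_rot: [-3.141, -0.0, 1.138]
contact_force: [0.0, 0.0, 0.2]
gripper_width: 0.0853
gripper_force: 0.0
turn -0.0 then x,y,z [14.33  0.56  0.06] pos [ 0.4685 -0.3097  0.1419] 1.1379 w 0.0853 gf 0.0
```

```bash

python3 -m handwheel '[[0.7,0.04,0,0,1],[1,0.04,0,0,1],[1,0.04,0,0,1],[1,0.04,0,0,1],[1,0.04,0,0,1]]' >/dev/null
python3 -m handwheel '[[1,0.04,0,0,1],[1,0.04,0,0,1],[1,0.04,0,0,1],[1,0.04,0,0,1],[1,0.04,0,0,1]]'>/dev/null
python3 -m handwheel '[[1,0.04,0,0,1],[1,0.04,0,0,1],[1,0.04,0,0,1],[1,0.04,0,0,1],[0.63,0,0,0,1]]'>/dev/null
python3 -m handwheel '[[0,0,0,0,1],[0,0,0,0,1]]'
python3 - <<'E'
from h import *
go(.6639,.0735,.048,-.4326)
c=read_camera("top")
for col,bx in(("blue",(330,220,385,330)),("green",(330,220,450,330)),("red",(330,220,450,330))): print(col,[(s,p.round(1),cast(c,[p],.064)[0].round(4)) for s,p in blobs(c,col,bx)])
E
```

```text
time_s: 30.35
tcp_pos: [0.6637, 0.0715, 0.1417]
ee_rot: [-3.141, 0.002, 1.137]
contact_force: [0.4, -0.2, -0.7]
gripper_width: 0.0851
gripper_force: 0.0
turn -0.02 then x,y,z [ 0.06 -0.02  3.12] pos [0.6637 0.0715 0.1417] 1.1368 w 0.0851 gf 0.0
blue [(np.int32(118), array([367.7, 255.5]), array([ 0.5236, -0.235 ]))]
green [(np.int32(120), array([386.8, 268.3]), array([ 0.4981, -0.2739]))]
red [(np.int32(140), array([404.5, 284.3]), array([ 0.4662, -0.3097]))]
```

Red is within 1 mm of its cell centre. Yellow is last.

```bash

python3 -m handwheel '[[0.05,0,0.8,0,1],[0,0,1,0,1],[0,0,0.8,0,1],[0,0,0.45,0,1],[0,0,0,0,1]]' 30
python3 -m handwheel '[[0,0,0,0,0.1],[0,0,0,0,0.1],[0,0,0,0,0.1],[0,0,0,0,0.1],[0,0,0,0,0.1]]'
python3 -m handwheel '[[0,0,0,0,0.1],[0,0,-0.5,0,0.1],[0,0,-1,0,0.1],[0,0,-1,0,0.1],[0,0,-0.6,0,0.1]]'
python3 -m handwheel '[[0,0,0,1,0.1],[0,0,0,1,0.1],[0,0,0,1,0.1],[0,0,0,0.5,0.1],[0,0,0,0,0.1]]' 
python3 -c "
from h import *
go(.4387,-.344,.14,-.712)"
```

```text
time_s: 31.02
tcp_pos: [0.6638, 0.0734, 0.0495]
ee_rot: [-3.14, 0.002, 1.137]
contact_force: [-0.1, -0.7, 0.7]
gripper_width: 0.0851
gripper_force: 0.0
time_s: 31.65
tcp_pos: [0.6654, 0.0749, 0.0514]
ee_rot: [3.141, -0.001, 1.138]
contact_force: [0.1, 0.1, 3.6]
gripper_width: 0.0252
gripper_force: 29.5
time_s: 32.28
tcp_pos: [0.6656, 0.075, 0.1458]
ee_rot: [3.14, -0.001, 1.138]
contact_force: [0.0, 0.4, 0.6]
gripper_width: 0.025
gripper_force: 29.5
time_s: 32.9
tcp_pos: [0.6645, 0.0747, 0.1434]
ee_rot: [-3.141, 0.0, 0.859]
contact_force: [0.2, 0.1, -0.1]
gripper_width: 0.0248
gripper_force: 29.5
turn 0.0 then x,y,z [-15.49   3.42   0.11] pos [0.6645 0.0747 0.1434] 0.8591 w 0.0248 gf 29.5
```

```bash

python3 -m handwheel '[[-0.7,0.2,0,0,0.1],[-1,0.22,0,0,0.1],[-1,0.22,0,0,0.1],[-1,0.22,0,0,0.1],[-1,0.22,0,0,0.1]]' >/dev/null
python3 -m handwheel '[[-1,0.22,0,0,0.1],[-1,0.22,0,0,0.1],[-1,0.22,0,0,0.1],[-1,0.22,0,0,0.1],[-1,0.22,0,0,0.1]]' >/dev/null
python3 -m handwheel '[[-1,0.22,0,0,0.1],[-1,0.22,0,0,0.1],[-1,0.22,0,0,0.1],[-1,0.22,0,0,0.1],[-1,0.2,0,0,0.1]]'>/dev/null
python3 -m handwheel '[[-0.79,0.16,0,0,0.1],[0,0,0,0,0.1],[0,0,0,0,0.1]]'>/dev/null
python3 -m handwheel '[[0,0,0.7,0,0.1],[0,0,0.9,0,0.1],[0,0,0.6,0,0.1],[0,0,0,0,0.1]]'
python3 -c "
from h import *
go(.4387,-.344,.051,-.712)"
```

```text
time_s: 35.65
tcp_pos: [0.438, -0.342, 0.0759]
ee_rot: [-3.137, -0.0, 0.86]
contact_force: [0.3, -0.5, 0.1]
gripper_width: 0.0251
gripper_force: 29.5
turn 0.02 then x,y,z [-0.03  0.06  0.83] pos [ 0.438  -0.342   0.0759] 0.8602 w 0.0251 gf 29.5
```

```bash

python3 -m handwheel '[[-0.03,0.02,0.4,0,0.1],[0,0,0.3,0,0.1],[0,0,0.1,0,0.1],[0,0,0,0,0.1]]'
python3 -m handwheel '[[0,0,0.03,0,0.1],[0,0,0,0,0.45],[0,0,0,0,0.6],[0,0,0,0,1],[0,0,0,0,1]]'
python3 -m handwheel '[[0,0,-0.6,0,1],[0,0,-1,0,1],[0,0,-1,0,1],[0,0,-1,0,1],[0,0,-1,0,1]]' >/dev/null
python3 -m handwheel '[[-1,0,0,0,1],[-1,0,0,0,1],[-1,0,0,0,1],[-1,0,0,0,1],[-1,0,0,0,1]]'
python3 -m handwheel '[[-1,0,0,0,1],[0,0,0,0,1],[0,0,0,0,1]]'
python3 - <<'E'
from h import *
a=read_camera("top");b=read_camera("scene")
for col,bx in(("blue",(330,220,385,330)),("green",(330,220,450,330)),("red",(330,220,450,330)),("yellow",(330,220,450,330))): print(col,[(s,p.round(1),cast(a,[p],.064)[0].round(4)) for s,p in blobs(a,col,bx)])
i=np.hstack([a["img"][225:325,340:450],b["img"][170:270,350:490]])
cv2.imwrite("pics/chk2.png",cv2.resize(i,None,fx=3.2,fy=3.2,interpolation=2)[:,:,::-1])
E
```

```text
time_s: 36.15
tcp_pos: [0.4385, -0.3451, 0.0534]
ee_rot: [-3.141, 0.0, 0.858]
contact_force: [-0.0, 0.3, -0.4]
gripper_width: 0.025
gripper_force: 29.5
time_s: 36.78
tcp_pos: [0.4386, -0.3451, 0.0528]
ee_rot: [3.141, -0.0, 0.858]
contact_force: [-0.6, 0.5, -0.8]
gripper_width: 0.0844
gripper_force: 0.0
time_s: 38.02
tcp_pos: [0.3402, -0.4594, 0.1922]
ee_rot: [3.14, 0.0, 0.859]
contact_force: [0.6, 0.3, -0.2]
gripper_width: 0.0853
gripper_force: 0.0
time_s: 38.4
tcp_pos: [0.3218, -0.4807, 0.1915]
ee_rot: [3.141, -0.001, 0.859]
contact_force: [0.6, 0.8, -0.1]
gripper_width: 0.0853
gripper_force: 0.0
blue [(np.int32(118), array([367.7, 255.5]), array([ 0.5236, -0.235 ]))]
green [(np.int32(120), array([386.8, 268.3]), array([ 0.4981, -0.2739]))]
red [(np.int32(139), array([404.5, 284.3]), array([ 0.4661, -0.3097]))]
yellow [(np.int32(143), array([421.8, 299.2]), array([ 0.4366, -0.3443]))]
```

View pics/chk2.png

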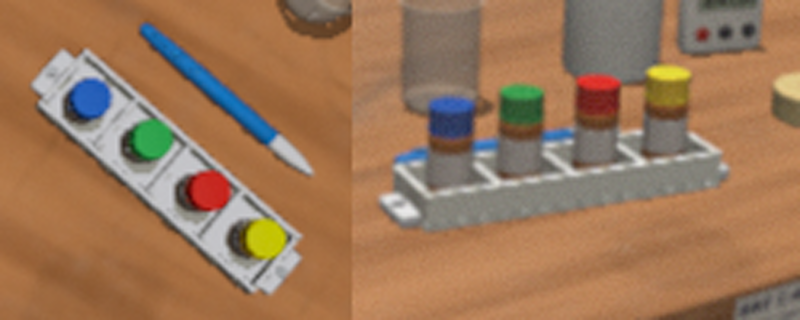

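Both views show all four vials upright and released, one per white cell. From left to right they are blue, green, red and yellow, with cap errors of about 5 mm or less from the cell centres.

```bash
python3 -c "
from workcell import *
print(close_job())"
```

```text
the job is handed in; nothing more can be done
None
```

All four vials stand upright and released in the white rack in reverse order (blue, green, red, yellow from the left), and I handed the job in after about 38 s of robot time; no verdict was returned.

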